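# Load the plate tray into the lamp viewer and turn its light up

### The arm

A 6-joint arm with a two-finger parallel gripper is mounted at the origin on a cart in front of the work surface, level with it; the furniture and walls round the work are solid. World frame = base frame: x ahead of the robot, y to its left, z up, the work surface at z = 0. Lengths are in m, angles in rad, forces in N, time in s.
With the tool pointing down it reaches from about 0.35 to 1 m from the base axis. Payload 7.1 kg.
Tool frame: the origin (TCP) lies midway between the tips of the shut fingers; the grasp point (between the pads) lies ctrl.grasp_offset behind it (ctrl.grasp_offset is the distance from the TCP to the grasp point, in m); z points along the fingers, y is the line along which they close (so a half turn about z gives the same grasp; the last joint's range is limited). The gripper opens to 85 mm and grips with 20 to 120 N. Pads are 22 mm wide; open, the fingers measure 114 mm over their backs; the gripper's body (76 mm by 85 mm) begins 54 mm behind the grasp point. The pads swing forward as they close: fully open they stand 13 mm farther back than shut.
Start: joints at [-1.157, 0.423, 1.63, -0, 1.089, -0.019], TCP at [0.262, -0.567, 0.231] pointing down, gripper open.
Joint ranges: [-3, 3], [-0.9, 2.11], [0.09, 2.58], [-1.31, 4.45], [0.11, 2.69], [-2.54, 2.54]. Speed limits (rad/s): [2.39, 2.39, 3.01, 3.14, 3.14, 3.14].

### API

Orientations are given as a 3x3 rotation matrix whose columns are the frame's x, y, z axes.
In Python, from rig import ctrl, camrig gives the robot as it stands (ctrl), with the cameras (camrig).
- The arm moves only by the tool inch_along, called after "Call:" by a JSON object that holds its "method" and its "body", one argument or row to a line. Schema: {"type":"object","properties":{"steps":{"type":"array","items":{"type":"array","prefixItems":[{"type":"array","items":{"type":"number"},"minItems":3,"maxItems":3},{"type":"array","items":{"type":"number"},"minItems":3,"maxItems":3}],"minItems":2,"maxItems":2},"minItems":1,"maxItems":20},"finger_gap":{"type":"number"},"force":{"type":"number"},"only":{"type":"string"},"quiet":{"type":"boolean"},"lines":{"type":"string"}},"required":["steps"],"additionalProperties":false}. steps is a list of rows, 1 to 20 of them, each written [[dx, dy, dz], [rx, ry, rz]]: dx, dy, dz in shares of the most that a row can go, 1 being 62.5 mm, then a rotation vector rx, ry, rz in normalised numbers (1 is 2 rad); each row shifts and turns the commanded pose from where the row before left it, along the tool's axes as they then stand; what a row does not reach is not made up. A row lasts 1/8 s, in which the tool goes at most 0.0625 m and 0.188 rad, less where a joint would pass 70% of its speed; a pose out of reach is approached as far as the arm can. finger_gap is the finger opening in m, set as the call begins (left out keeps the last). The fingers move at their own pace and stop on an object; force is the grip in N (left out, the last holds). Time passes only in rows, so rows that do not move let the fingers close. The tool returns the time, the measured TCP pose, the force, the opening and the grip force at its end. only (a regular expression) keeps the lines of the reply that match it, lines (a string "A,B") keeps lines A to B, and quiet returns only ok. No shift or turn number may pass 1 either way. Input that does not fit is refused with a message, and nothing moves.
- ctrl.get_obs(): the state, without advancing time (a new reading comes with each control period).
- camrig.get_image(name): name is "scene" or "top" or "wrist"; returns the picture (420x560x3 uint8, red, green, blue); there is no depth.
- camrig.camera_info(name): a dict with "intrinsics" (3x3 intrinsics, pixels), "D" ([k1, k2, p1, p2, k3] as OpenCV has them; the pictures are not rectified), "extrinsics" (4x4, takes a point from world to camera coordinates). Camera axes: x right, y up, looking along -z (the intrinsics and any distortion apply to the point x, -y, -z); pixel columns grow to the right and rows downward; lengths in m; the calibration is good to about 2 mm. A picture is of the moment at which its call begins: read the wrist's pose just before it. camera_info takes no time and is no camera call; for the wrist camera it gives the pose at the moment of the call.
- ctrl.hand_in(): hands the job in; it is judged then, once.
The state is a dict: "clock": time; "joints": joint angles; "joint_vel": joint speeds; "joint_efforts": joint torques, N m; "tcp_pos": TCP position; "tool_rot": TCP orientation; "contact_force": force on the tool from outside, world axes, zero at the start; "wrist_torque": the same for the moment, N m; "width": finger opening in m; "grasp_force": force on a finger pad.
Only numpy, scipy, OpenCV 4.12 (cv2) and the standard library are available. Lean on these libraries where they do the work, as an engineer would, in place of code of your own. Each camera call takes 0.05 s, during which the arm holds its last target. There are 200 camera calls.

### The job

The plate tray lies the wrong way round for the viewer: turn it end for end and slide it, nose first and with its dish riding in it, into the viewer's guide rails until it is fully home against the stop. Then, with the tray in, roll the light dial on top of the hood away from the rail mouth as far as it goes. Leave the other things on the bench where they are.

Things in the scene. Friction and masses are not known exactly. Their poses are not given: they have to be found in the camera images.
- viewer: fixed bench plate viewer: grey base plate (x -60 to 92, y +-62 mm, top 10 mm above the table) with two guide rails along x; a white hood with a round lens (x -10 to 84 mm, y +-62, top 78 mm above the table, front edge 42 mm above the plate) stands over their inner part. Origin: on the rails' centre line at table height; x = slide-in direction, from open mouth to stop, y left, z up
- rail_mouth (a point): centre of the rails' open front end on the base plate's top (viewer frame -44, 0, 10 mm). The walls flare from 104 mm apart here to 92 mm apart (inside) at x = -30 mm; from there to the stop they are 92 mm apart and have lips that leave 78 mm free between them and 8 mm of height below. In front of the mouth the plate is a bare apron 16 mm long
- rail_stop (a point): centre of the rubber stop at the rails' far end, on the base plate's top (viewer frame 72, 0, 10 mm); the tray's nose touches it when fully home. The rails take only the nose end of the tray (88 mm): the fascia at its other end (104 mm) is too wide
- dial_crown (a point): highest point of the light dial (viewer frame 16, -48, 84 mm): a ribbed black wheel, 40 mm across and 6.6 mm wide, that stands 6 mm out of a slot (34 x 9.5 mm) in the hood's top. Its axle is parallel to the viewer's y. One rib is white; the ticks beside it get longer towards more light
- dial (a joint): turn of the light dial, 0 to 2.4 rad, a stop at each end; grows (more light) as its top is rolled along the viewer's +x, away from the rail mouth. Light friction (0.012 N m), stays where left. A fingertip pressed on its crown with 2 to 8 N and drawn along carries it; a stroke gives some 0.5 to 1.2 rad, so it takes several
- plate_tray: loose grey plastic tray, about 0.2 kg, 169 mm long; starts with its lug end away from the robot. Origin: centre of the underside of its flat runner plate (118 x 88 x 4 mm); x to its nose, y left, z up. Dish pocket (64 mm square inside, walls 10 mm high) centred at x = 23 mm. Upright fascia 104 mm wide, 24 high at x -59 to -67; grip lug behind it
- tray_nose (a point): middle of the tray's nose edge at its underside (tray frame 59, 0, 0 mm)
- tray_grip (a point): middle of the grip lug (tray frame -91, 0, 24 mm); lug 18 mm thick in y, x -67 to -110, z 4 to 34 mm; pinched from above across the tray's y
- tray_pocket (a point): middle of the dish pocket's floor (tray frame 23, 0, 4 mm)
- dish: clear round petri dish 60 mm across, 13 mm high, loose in the tray's pocket; origin at the centre of its underside
- calculator: black calculator 128 x 74 x 14 mm lying on the table, a bystander; origin under its centre
- timer: white wedge-shaped kitchen timer 61 x 68 x 29 mm, a bystander; origin under its centre
- dropper_bottle: small amber dropper bottle 33 mm across, 102 mm high, a bystander; origin under its centre
- lotion_pot: round pot 65 mm across, 34 mm high, a bystander; origin under its centre
- spare_dish: petri dish with green contents, 60 mm across, 13 mm high, standing on the table at the left, a bystander; origin under its centre

How it is judged:
On the way, in this order (a step that is already met when the one before it is completed fails the run):
1. the tray is fully home in the rails, nose first (x of tray_nose in the frame of viewer above 0.068 m and x of tray_grip in the frame of viewer below -0.07 m and y of tray_nose in the frame of viewer between -0.006 and 0.006 m and z of tray_nose in the frame of viewer below 0.014 m), for 0.2 s.
2. the dial is rolled fully up (value of joint dial above 2.25 rad), for 0.2 s.
At the end, for the whole second after the job is handed in: The tray lies flat in the guide rails nose first, its nose within 4 mm of the rear stop, with the dish flat in its pocket; the light dial is within 0.15 rad of its upper stop; all is at rest (all of step 1 and angle between plate_tray's own z axis and vertical below 0.06 rad and distance between dish and tray_pocket below 0.008 m and angle between dish's own z axis and vertical below 0.1 rad and value of joint dial above 2.25 rad and linear speed of plate_tray below 0.02 m/s); the robot touches nothing.
It fails at once if a bystander is pushed more than 30 mm from its place (distance of any of calculator, timer, dropper_bottle, lotion_pot, spare_dish from where it was at the start of the episode above 0.03 m).
It fails at once if the dish comes out of the tray (distance between dish and tray_pocket above 0.02 m).
It also fails if it takes over 58 s, if anything falls off the work surface, if the arm or the gripper's body presses on something with over 40 N, if the wrist force passes 120 N, or if a joint passes its speed limit or range.

## Working session

There is one attempt and no reset: what is moved stays moved. The work goes in short steps, Python scripts to look and compute and a tool call to move; the robot and the scene stay as the last step left them, time stands still between calls to the robot, and variables do not carry over. Pictures are saved under pics/ and viewed, at most 10 in all, crops included, and the job is handed in when it is done.

```bash
ls; mkdir -p pics
```

Run:
```python
from rig import ctrl, camrig
import cv2,json
o=ctrl.get_obs();print(o['clock'],o['tcp_pos'],o['tool_rot'],ctrl.grasp_offset)
for n in("scene","top"):
    cv2.imwrite(f"pics/{n}0.png",camrig.get_image(n)[:,:,::-1]);c=camrig.camera_info(n);print(n,c)
```

```text
pics
rig.py
0.0 [ 0.26189917 -0.56683875  0.23051869] [[ 9.07786082e-01  4.19432916e-01 -6.77020453e-04]
 [ 4.19433462e-01 -9.07784880e-01  1.47701929e-03]
 [ 4.92157699e-06 -1.62478259e-03 -9.99998680e-01]] 0.0187
scene {'intrinsics': array([[523.42646234,   0.        , 283.44234926],
       [  0.        , 523.42646234, 205.81098039],
       [  0.        ,   0.        ,   1.        ]]), 'D': array([-0.0320788,  0.       ,  0.       ,  0.       ,  0.       ]), 'extrinsics': array([[ 0.99995876, -0.00854437, -0.00307882, -0.52694097],
       [ 0.00748349,  0.58307276,  0.81238547, -0.16327279],
       [-0.00514615, -0.812375  ,  0.58311266, -1.55255423],
       [ 0.        ,  0.        ,  0.        ,  1.        ]])}
top {'intrinsics': array([[519.25917266,   0.        , 278.63764611],
       [  0.        , 519.25917266, 211.49159173],
       [  0.        ,   0.        ,   1.        ]]), 'D': array([-0.14358774,  0.        ,  0.        ,  0.        ,  0.        ]), 'extrinsics': array([[-0.02351818, -0.99957251, -0.01736937,  0.18721746],
       [ 0.98707118, -0.02597243,  0.15816424, -0.55878335],
       [-0.15854775, -0.01342508,  0.98726004, -1.34692532],
       [ 0.        ,  0.        ,  0.        ,  1.        ]])}
```

View pics/top0.png

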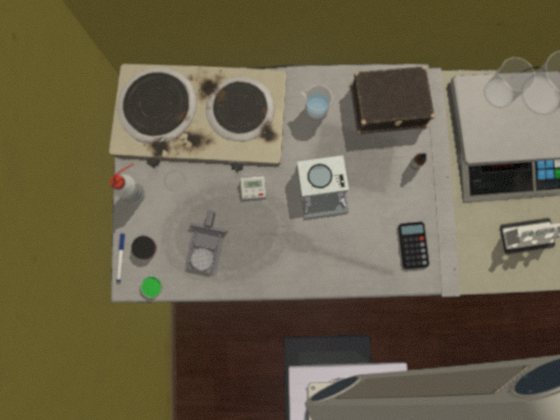

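View pics/scene0.png

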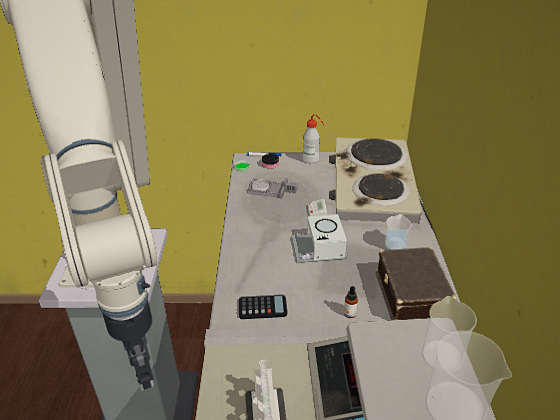

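Top view: tray at about (205,245), lug at (210,217), nose towards the robot (~(200,273)). The viewer hood is at (322,177) with the apron edge at (327,214). The bystanders are clear of the path.

Create h.py:
```python
import numpy as np,cv2
from rig import ctrl, camrig
def ray(ci,px):
    E=np.array(ci['extrinsics']);R=E[:3,:3];o=-R.T@E[:3,3]
    u=cv2.undistortPoints(np.array([[px]],float),ci['intrinsics'],ci['D'])[0,0]
    return o,R.T@np.array([u[0],-u[1],-1.])
def onz(ci,px,z):
    o,d=ray(ci,px);return o+d*(z-o[2])/d[2]
def tri(a,b):
    A=0;B=0
    for o,d in(a,b):
        d=d/np.linalg.norm(d);P=np.eye(3)-np.outer(d,d);A=A+P;B=B+P@o
    return np.linalg.solve(A,B)
def proj(ci,p):
    q=np.array(ci['extrinsics'])@np.append(p,1);q=np.array([q[0],-q[1],-q[2]])
    return cv2.projectPoints(q[None],np.zeros(3),np.zeros(3),ci['intrinsics'],ci['D'])[0].ravel()
def snap(n,f=None):
    ci=camrig.camera_info(n);im=camrig.get_image(n)[:,:,::-1].copy()
    if f: cv2.imwrite(f'pics/{f}.png',im);np.save(f'pics/{f}.npy',ci,allow_pickle=True)
    return ci,im
```

Run:
```python
from h import *
ci=camrig.camera_info('top')
for n,p,z in[('lug',(210,217),.034),('dish',(202,260),.015),('nose',(200,273),.004),('hood',(322,177),.078),('apron',(327,214),.01),('timer',(253,188),.02),('pot',(143,248),.03),('spare',(151,288),.01),('calc',(413,246),.01),('bottle',(419,160),.1)]:
    print(n,onz(ci,p,z).round(3))
w=camrig.camera_info('wrist');E=np.array(w['extrinsics']);o=ctrl.get_obs();R=o['tool_rot']
print(w['intrinsics'],w['D']);print('cam in tool',R.T@(-E[:3,:3].T@E[:3,3]-o['tcp_pos']),'\n',R.T@E[:3,:3].T)
t=cv2.imread('pics/top0.png')[140:300,180:360];cv2.imwrite('pics/crop.png',cv2.resize(t,None,fx=3.75,fy=3.75,interpolation=2))
```

```text
lug [0.555 0.36  0.034]
dish [0.44  0.385 0.015]
nose [0.405 0.393 0.004]
hood [0.648 0.056 0.078]
apron [0.559 0.041 0.01 ]
timer [0.635 0.243 0.02 ]
pot [0.475 0.545 0.03 ]
spare [0.367 0.528 0.01 ]
calc [ 0.464 -0.192  0.01 ]
bottle [ 0.682 -0.201  0.1  ]
[[311.19348095   0.         283.29298368]
 [  0.         311.19348095 206.61847381]
 [  0.           0.           1.        ]] [-0.02239697  0.          0.          0.          0.        ]
cam in tool [ 0.06905835 -0.00018482 -0.14333927] 
 [[ 7.94907411e-05  9.61457777e-01  2.74952608e-01]
 [ 9.99999936e-01 -1.72704555e-04  3.14808439e-04]
 [ 3.50160590e-04  2.74952566e-01 -9.61457729e-01]]
```

Units first: shifts go in shares of 62.5 mm and turns go in shares of 2 rad. So -0.041 m is -0.656, -0.02 m is -0.32.

Call:
{"method": "inch_along", "body": {
  "steps": [
    [[0.288,-0.32,0],[0,0,0]],
    [[0.56,-0.656,-0.016],[0,0,0]],
    [[0.56,-0.656,-0.016],[0,0,0]],
    [[0.56,-0.656,-0.016],[0,0,0]],
    [[0.56,-0.656,-0.016],[0,0,0]],
    [[0.56,-0.656,-0.016],[0,0,0]],
    [[0.56,-0.656,-0.016],[0,0,0]],
    [[0.56,-0.656,-0.016],[0,0,0]],
    [[0.56,-0.656,-0.016],[0,0,0]],
    [[0.56,-0.656,-0.016],[0,0,0]],
    [[0.56,-0.656,-0.016],[0,0,0]],
    [[0.56,-0.656,-0.016],[0,0,0]],
    [[0.56,-0.656,-0.016],[0,0,0]],
    [[0.56,-0.656,-0.016],[0,0,0]],
    [[0.56,-0.656,-0.016],[0,0,0]],
    [[0.56,-0.656,-0.016],[0,0,0]],
    [[0.56,-0.656,-0.016],[0,0,0]],
    [[0.56,-0.656,-0.016],[0,0,0]],
    [[0.288,-0.32,0],[0,0,0]]
  ]
}}

```text
clock: 2.48
tcp_pos: [0.526, 0.3689, 0.2478]
tool_rot: [[0.907, 0.421, -0.0], [0.421, -0.907, 0.0], [-0.0, -0.0, -1.0]]
contact_force: [-0.4, -0.2, 0.6]
width: 0.0854
grasp_force: 0.0
```

Call:
{"method": "inch_along", "body": {
  "steps": [
    [[0,0,0],[0,0,-0.089]],
    [[0,0,0],[0,0,-0.089]],
    [[0,0,0],[0,0,-0.089]],
    [[0,0,0],[0,0,-0.089]],
    [[0,0,0],[0,0,-0.089]],
    [[0,0,0],[0,0,-0.089]],
    [[0,0,0],[0,0,-0.089]],
    [[0,0,0],[0,0,-0.089]],
    [[0,0,0],[0,0,-0.089]],
    [[0,0,0],[0,0,-0.089]],
    [[0,0,0],[0,0,-0.089]],
    [[0,0,0],[0,0,-0.089]],
    [[0,0,0],[0,0,-0.089]],
    [[0,0,0],[0,0,-0.089]],
    [[0,0,0],[0,0,0]],
    [[0,0,0],[0,0,0]]
  ]
}}

```text
clock: 4.47
tcp_pos: [0.5257, 0.3663, 0.2481]
tool_rot: [[-0.976, 0.218, -0.0], [0.218, 0.976, -0.0], [0.0, -0.0, -1.0]]
contact_force: [0.5, -0.1, 0.3]
width: 0.0853
grasp_force: 0.0
```

Run:
```python
from h import *
ci,im=snap('wrist','w1')
o=ctrl.get_obs();print(o['tcp_pos'],o['tool_rot'],o['joints'])
```

```text
[0.52577011 0.3662908  0.24812196] [[-9.75989582e-01  2.17816970e-01 -3.20268521e-04]
 [ 2.17817044e-01  9.75989594e-01 -2.17026619e-04]
 [ 2.65306663e-04 -2.81575662e-04 -9.99999925e-01]] [ 5.89919752e-01  4.28956006e-01  1.57865220e+00 -2.40808258e-06
  1.13437132e+00 -7.61298335e-01]
```

View pics/w1.png

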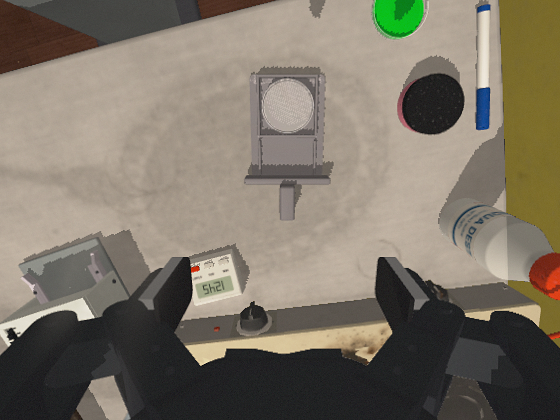

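The wrist view shows the tray nearly square to the tool: lug from (288,184) to (288,219), fascia at row 180, nose edge at row 70 and dish at (287,105). The viewer is partly visible at lower left.

Add to h.py:
```python
def load(f): return np.load(f'pics/{f}.npy',allow_pickle=True).item(),cv2.imread(f'pics/{f}.png')
```

Run:
```python
from h import *
ci,im=load('w1')
for n,p,z in[('lugend',(288,216),.034),('lugroot',(288,186),.034),('noseL',(251,72),.004),('noseR',(325,70),.004),('dish',(287.5,105),.015),('fasL',(245,181),.024),('fasR',(330,180),.024)]:
    print(n,onz(ci,p,z).round(4))
g=cv2.resize(im[50:230,230:345],None,fx=5,fy=5,interpolation=cv2.INTER_CUBIC)[:,:];g=g[:]
cv2.imwrite('pics/c1.png',cv2.resize(im[55:230,225:350],None,fx=3.4,fy=3.4,interpolation=2))
```

```text
lugend [0.5693 0.3621 0.034 ]
lugroot [0.5332 0.37   0.034 ]
noseL [0.3987 0.3561 0.004 ]
noseR [0.4152 0.4401 0.004 ]
dish [0.444  0.3893 0.015 ]
fasL [0.5181 0.3206 0.024 ]
fasR [0.5392 0.4204 0.024 ]
```

View pics/c1.png

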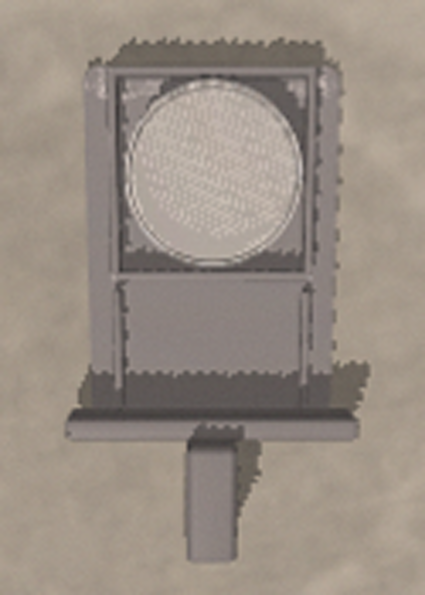

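Scaled: 0.04 m is 0.64, 0.03 m is 0.48.

Call:
{"method": "inch_along", "body": {
  "steps": [
    [[-0.128,0.032,0.48],[0,0,0]],
    [[-0.144,0.032,0.64],[0,0,0]],
    [[-0.144,0.016,0.64],[0,0,0]],
    [[0,0,0.32],[0,0,0]],
    [[0,0,0],[0,0,0]]
  ]
}}

```text
clock: 5.15
tcp_pos: [0.5513, 0.3651, 0.117]
tool_rot: [[-0.976, 0.216, -0.003], [0.216, 0.976, -0.002], [0.002, -0.002, -1.0]]
contact_force: [-0.2, -0.2, 0.6]
width: 0.0851
grasp_force: 0.0
```

Run:
```python
from h import *
ci,im=snap('wrist','w2');print(ctrl.get_obs()['tcp_pos'])
x,y=proj(ci,[.5519,.3657,.034]).astype(int);print(x,y)
cv2.imwrite('pics/c2.png',cv2.resize(im[max(0,y-170):y+80,x-130:x+130],None,fx=2.3,fy=2.3,interpolation=2));print(x-130,max(0,y-170))
```

```text
[0.55217967 0.36578486 0.11857693]
284 214
154 44
```

View pics/c2.png

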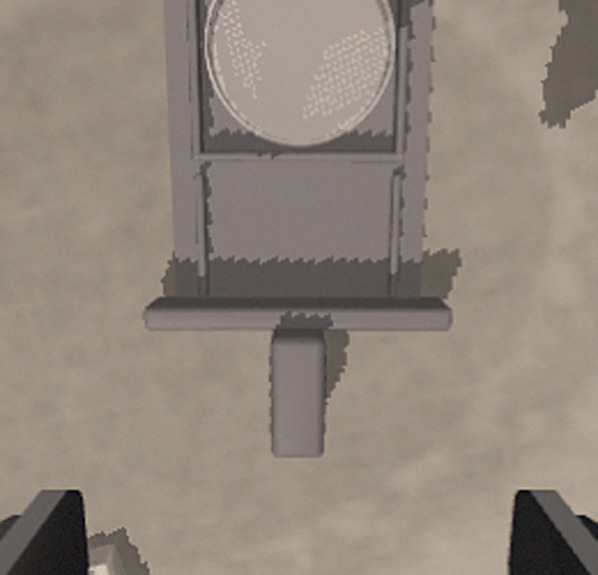

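Lug end at about (283.6,239), fascia at rows 177–186, and the open fingers straddle the lug. Now I triangulate the height from the two places.

Run:
```python
from h import *
a,_=load('w1');b,_=load('w2')
for n,p,q in[('lugend',(287.6,216),(283.6,239)),('fasL rear',(245,183.5),(218,186)),('fasR rear',(330,183),(350.3,186))]:
    print(n,tri(ray(a,p),ray(b,q)).round(4),onz(b,q,.034 if n=='lugend' else .024).round(4))
```

```text
lugend [0.5608 0.363  0.0607] [0.5711 0.3606 0.034 ]
fasL rear [0.5204 0.3205 0.0279] [0.5211 0.3195 0.024 ]
fasR rear [0.5426 0.4195 0.0258] [0.5432 0.4198 0.024 ]
```

Scaled: 0.03 m is 0.48, 0.02 m is 0.32.

Call:
{"method": "inch_along", "body": {
  "steps": [
    [[-0.032,0,0.4],[0,0,0]],
    [[0,0,0.48],[0,0,0]],
    [[0,0,0.48],[0,0,0]],
    [[0,0,0.32],[0,0,0]],
    [[0,0,0.08],[0,0,0]],
    [[0,0,0],[0,0,0]],
    [[0,0,0],[0,0,0]]
  ]
}}

```text
clock: 6.08
tcp_pos: [0.5551, 0.3657, 0.0096]
tool_rot: [[-0.977, 0.215, 0.002], [0.215, 0.977, 0.001], [-0.001, 0.001, -1.0]]
contact_force: [0.4, -0.1, 0.4]
width: 0.0854
grasp_force: 0.0
```

Call:
{"method": "inch_along", "body": {
  "steps": [
    [[0,0,0],[0,0,0]],
    [[0,0,0],[0,0,0]],
    [[0,0,0],[0,0,0]],
    [[0,0,0],[0,0,0]],
    [[0,0,0],[0,0,0]],
    [[0,0,0],[0,0,0]],
    [[0,0,0],[0,0,0]],
    [[0,0,0],[0,0,0]]
  ],
  "finger_gap": 0,
  "force": 90
}}

```text
clock: 7.08
tcp_pos: [0.5544, 0.3652, 0.0086]
tool_rot: [[-0.977, 0.215, 0.0], [0.215, 0.977, -0.0], [-0.0, -0.0, -1.0]]
contact_force: [-1.2, -1.2, 5.2]
width: 0.0165
grasp_force: 88.0
```

Scaled: -0.026 m is -0.416, -0.024 m is -0.384.

Call:
{"method": "inch_along", "body": {
  "steps": [
    [[0,0,-0.064],[0,0,0]],
    [[0,0,-0.16],[0,0,0]],
    [[0,0,-0.288],[0,0,0]],
    [[0,0,-0.384],[0,0,0]],
    [[0,0,-0.416],[0,0,0]],
    [[0,0,-0.416],[0,0,0]],
    [[0,0,-0.416],[0,0,0]],
    [[0,0,-0.384],[0,0,0]],
    [[0,0,-0.288],[0,0,0]],
    [[0,0,-0.16],[0,0,0]],
    [[0,0,-0.064],[0,0,0]]
  ]
}}

```text
clock: 8.45
tcp_pos: [0.5542, 0.3652, 0.1988]
tool_rot: [[-0.977, 0.215, 0.0], [0.215, 0.977, 0.0], [-0.0, 0.0, -1.0]]
contact_force: [-0.4, 0.6, -2.6]
width: 0.0166
grasp_force: 87.9
```

Call:
{"method": "inch_along", "body": {
  "steps": [
    [[0.032,-0.128,0],[0,0,0]],
    [[0.064,-0.272,0],[0,0,0]],
    [[0.096,-0.416,0],[0,0,0]],
    [[0.096,-0.416,0],[0,0,0.02]],
    [[0.096,-0.416,0],[0,0,0.04]],
    [[0.096,-0.416,0],[0,0,0.04]],
    [[0.096,-0.416,0],[0,0,0.04]],
    [[0.096,-0.416,0],[0,0,0.04]],
    [[0,-0.416,0],[0,0,0.05]],
    [[0,-0.416,0],[0,0,0.05]],
    [[0,-0.416,0],[0,0,0.05]],
    [[0,-0.416,0],[0,0,0.05]],
    [[0,-0.272,0],[0,0,0.05]],
    [[0,-0.128,0],[0,0,0.05]],
    [[0,0,0],[0,0,0.05]],
    [[0,0,0],[0,0,0.05]],
    [[0,0,0],[0,0,0.04]],
    [[0,0,0],[0,0,0.02]],
    [[0,0,0],[0,0,0]]
  ]
}}

```text
clock: 10.82
tcp_pos: [0.3688, 0.1151, 0.1979]
tool_rot: [[-0.074, 0.997, -0.001], [0.997, 0.074, -0.0], [-0.0, -0.001, -1.0]]
contact_force: [-0.8, -0.2, -3.3]
width: 0.0166
grasp_force: 88.1
```

Run:
```python
from h import *
ci,im=snap('wrist','w3');print(ctrl.get_obs()['tcp_pos'],ctrl.get_obs()['joints'])
```

```text
[0.36904319 0.1152208  0.19799893] [ 2.71913398e-01  1.18923862e-01  2.15457991e+00 -1.23257846e-04
  8.69140248e-01  1.97436911e-01]
```

View pics/w3.png

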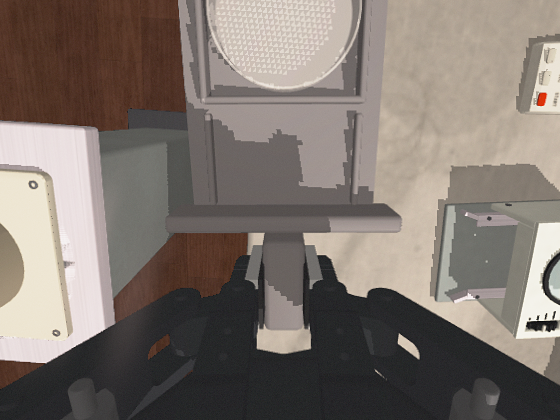

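Viewer now at right: base plate front corners at (445,203) and (434,300), rails' mouths at about (475,215) and (455,297). I'll take a second view shifted by about 80 mm.

Scaled: 0.02 m is 0.32, 0.01 m is 0.16.

Call:
{"method": "inch_along", "body": {
  "steps": [
    [[0,0.16,0],[0,0,0]],
    [[0,0.32,0],[0,0,0]],
    [[0,0.32,0],[0,0,0]],
    [[0,0.32,0],[0,0,0]],
    [[0,0.16,0],[0,0,0]],
    [[0,0,0],[0,0,0]]
  ]
}}

```text
clock: 11.62
tcp_pos: [0.4501, 0.1217, 0.1981]
tool_rot: [[-0.074, 0.997, -0.0], [0.997, 0.074, -0.0], [-0.0, -0.0, -1.0]]
contact_force: [-0.1, 0.0, -2.9]
width: 0.0162
grasp_force: 88.1
```

Run:
```python
from h import *
ci,im=snap('wrist','w4');print(ctrl.get_obs()['tcp_pos'])
_,i3=load('w3')
A=cv2.resize(i3[170:350,400:560],None,fx=2.4,fy=2.4,interpolation=2);B=cv2.resize(im[170:350,330:500],None,fx=2.4,fy=2.4,interpolation=2)
cv2.imwrite('pics/c3.png',np.hstack([A,B]));print(A.shape,B.shape)
```

```text
[0.44938543 0.12158001 0.19801464]
(432, 384, 3) (432, 408, 3)
```

View pics/c3.png

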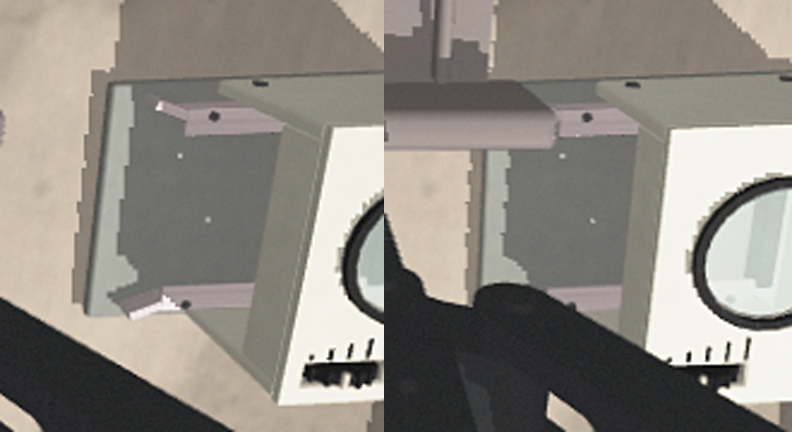

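Run:
```python
from h import *
a,_=load('w3');b,_=load('w4')
for n,p,q in[('screwL',(489.2,218.8),(414.6,218.75)),('screwR',(477,296.7),(407.9,297.5)),('hoodL',(538.3,223.3),(448.8,223.3)),('dot1',(475,235),(404.2,235)),('dot2',(486.5,261.5),(417,261.8))]:
    print(n,tri(ray(a,p),ray(b,q)).round(4))
def yaw(v):return np.degrees(np.arctan2(v[1],v[0]))
L=onz(a,(445.4,205.4),.01);R=onz(a,(436.7,301.3),.01);print('plate',L,R,np.linalg.norm(L-R),yaw(L-R)-90)
HL=onz(a,(538.3,223.3),.078);HR=onz(a,(515.4,337.5),.078);print('hood',HL,HR,np.linalg.norm(HL-HR),yaw(HL-HR)-90)
HLb=onz(b,(448.8,223.3),.078);print(HLb)
for z in(.018,.02): 
  S=[onz(a,(489.2,218.8),z),onz(a,(477,296.7),z),onz(b,(414.6,218.75),z),onz(b,(407.9,297.5),z)];print(z,S,yaw(S[0]-S[1])-90,yaw(S[2]-S[3])-90)
# rail lip inner edge / long edges in 'a': plate left edge
P=[onz(a,(400+x/2.4,170+y/2.4),.01) for x,y in((109,85),(219,80))];print('left edge yaw',yaw(P[1]-P[0]))
Q=[onz(a,(400+x/2.4,170+y/2.4),.02) for x,y in((189,136),(280,132))];print('lip yaw',yaw(Q[1]-Q[0]))
```

```text
screwL [0.5939 0.0968 0.0222]
screwR [0.6046 0.0007 0.0222]
hoodL [0.5987 0.1117 0.0795]
dot1 [0.5917 0.0728 0.0093]
dot2 [0.6112 0.0422 0.0127]
plate [0.54933999 0.10490788 0.01      ] [ 0.56553753 -0.01594911  0.01      ] 0.12193758339486711 7.6334285553882495
hood [0.60011551 0.11101257 0.078     ] [ 0.61437683 -0.01117217  0.078     ] 0.12301421829603468 6.65739890876992
[0.59949432 0.11152323 0.078     ]
0.018 [array([0.59700331, 0.09534045, 0.018     ]), array([ 0.60780862, -0.00170546,  0.018     ]), array([0.59578282, 0.09583287, 0.018     ]), array([ 0.60676532, -0.00189864,  0.018     ])] 6.353274466483029 6.411666485596754
0.02 [array([0.59555669, 0.09589259, 0.02      ]), array([ 6.06295150e-01, -5.52884276e-04,  2.00000000e-02]), array([0.59484678, 0.09642194, 0.02      ]), array([ 0.60576137, -0.00070528,  0.02      ])] 6.353274466482972 6.4116664855968395
left edge yaw 6.9637311272000515
lip yaw 6.789761813158974
```

Scaled: -0.022 m is -0.352, -0.016 m is -0.256, 0.13 rad is 0.065.

Call:
{"method": "inch_along", "body": {
  "steps": [
    [[-0.128,-0.096,0],[0,0,0]],
    [[-0.256,-0.192,0],[0,0,0]],
    [[-0.352,-0.256,0],[0,0,0]],
    [[-0.352,-0.256,0],[0,0,0]],
    [[-0.256,-0.192,0],[0,0,0]],
    [[-0.144,-0.096,0],[0,0,0]],
    [[0,0,0],[0,0,0.02]],
    [[0,0,0],[0,0,0.04]],
    [[0,0,0],[0,0,0.064]],
    [[0,0,0],[0,0,0.065]],
    [[0,0,0],[0,0,0.065]],
    [[0,0,0],[0,0,0.065]],
    [[0,0,0],[0,0,0.065]],
    [[0,0,0],[0,0,0.065]],
    [[0,0,0],[0,0,0.065]],
    [[0,0,0],[0,0,0.065]],
    [[0,0,0],[0,0,0.065]],
    [[0,0,0],[0,0,0.065]],
    [[0,0,0],[0,0,0.045]],
    [[0,0,0],[0,0,0.025]]
  ]
}}

```text
clock: 14.18
tcp_pos: [0.3883, 0.0237, 0.1983]
tool_rot: [[0.996, 0.085, -0.0], [0.085, -0.996, 0.0], [-0.0, -0.0, -1.0]]
contact_force: [-0.4, 0.6, -2.7]
width: 0.0165
grasp_force: 88.2
```

Call:
{"method": "inch_along", "body": {
  "steps": [
    [[0,0,0.112],[0,0,0]],
    [[0,0,0.24],[0,0,0]],
    [[0,0,0.352],[0,0,0]],
    [[0,0,0.4],[0,0,0]],
    [[0,0,0.4],[0,0,0]],
    [[0,0,0.4],[0,0,0]],
    [[0,0,0.352],[0,0,0]],
    [[0,0,0.24],[0,0,0]],
    [[0,0,0.112],[0,0,0]],
    [[0,0,0.08],[0,0,0]],
    [[0,0,0],[0,0,0]],
    [[0,0,0],[0,0,0]]
  ]
}}

```text
clock: 15.68
tcp_pos: [0.3892, 0.024, 0.0307]
tool_rot: [[0.996, 0.087, 0.001], [0.087, -0.996, 0.0], [0.001, 0.0, -1.0]]
contact_force: [0.7, -0.2, -2.9]
width: 0.0164
grasp_force: 88.0
```

Create w.py:
```python
from h import *
O=np.array([.617,.051]);Y=np.radians(6.7)
u=np.array([np.cos(Y),np.sin(Y)]);v=np.array([-u[1],u[0]])
def st():
    o=ctrl.get_obs();p=o['tcp_pos'];R=o['tool_rot'];d=p[:2]-O
    print('tcp viewer mm',(1e3*np.array([d@u,d@v,p[2]])).round(1),'yaw err deg',round(np.degrees(np.arctan2(R[1,0],R[0,0]))-6.7,2),'toolz',R[:,2].round(3),'F',np.round(o['contact_force'],1),'t',o['clock'],'w',o['width'])
```

Run:
```python
from w import *
st();ci,im=snap('top','t5')
cv2.imwrite('pics/c5.png',cv2.resize(im[140:300,240:400],None,fx=3.7,fy=3.7,interpolation=cv2.INTER_CUBIC))
```

```text
tcp viewer mm [-229.4   -0.3   30.7] yaw err deg -1.72 toolz [ 0.001  0.    -1.   ] F [ 0.7 -0.2 -2.9] t 15.675 w 0.01640431578065716
```

View pics/c5.png

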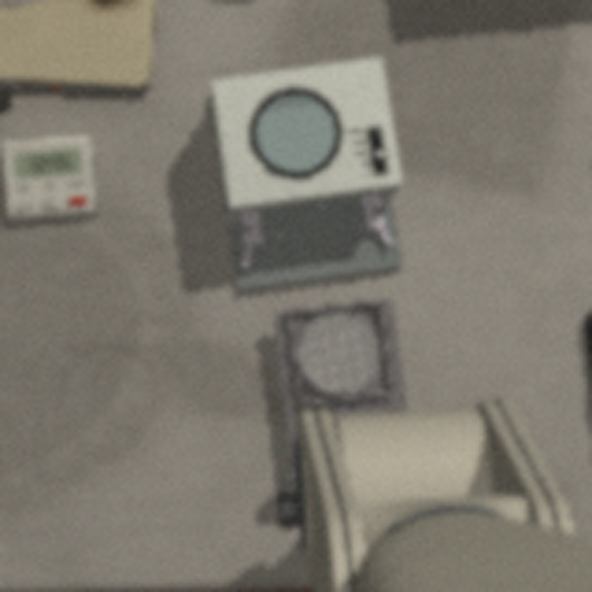

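The nose edge in this crop runs (278,312)–(393,300) and the plate's front edge (238,290)–(398,268). The tray is slightly right of centre and about 2° short in yaw.

Run:
```python
from w import *
ci,_=load('t5')
for n,c,z in[('noseL',(278,314),.026),('noseR',(394,300),.026),('dish',(340,352),.037),('plateL',(238,291),.01),('plateR',(399,269),.01),('hoodFL',(230,205),.078),('hoodFR',(401,184),.078),('hoodBL',(212,80),.078),('hoodBR',(383,57),.078)]:
    p=onz(ci,(240+c[0]/3.7,140+c[1]/3.7),z)[:2]-O;print(n,(1e3*np.array([p@u,p@v])).round(1))
```

```text
noseL [-86.3  34.8]
noseR [-88.3 -51.1]
dish [-121.6   -4.7]
plateL [-63.1  60.5]
plateR [-63.8 -60.6]
hoodFL [-10.6  60.5]
hoodFR [-12.9 -62.5]
hoodBL [81.9 59.8]
hoodBR [ 81.3 -65. ]
```

Scaled: 0.01 m is 0.16, -0.001 m is -0.016, -0.03 rad is -0.015.

Call:
{"method": "inch_along", "body": {
  "steps": [
    [[0.08,-0.016,0],[0,0,-0.015]],
    [[0.16,0,0.016],[0,0,0]],
    [[0.16,0,0.032],[0,0,0]],
    [[0.08,0,0.032],[0,0,0]],
    [[0,0,0.032],[0,0,0]],
    [[0,0,0.032],[0,0,0]],
    [[0,0,0.016],[0,0,0]],
    [[0,0,0.016],[0,0,0]],
    [[0,0,0],[0,0,0]]
  ]
}}

```text
clock: 16.85
tcp_pos: [0.4185, 0.0283, 0.0193]
tool_rot: [[0.993, 0.117, -0.0], [0.117, -0.993, -0.0], [-0.0, -0.0, -1.0]]
contact_force: [1.0, -0.1, -2.0]
width: 0.0165
grasp_force: 88.0
```

```bash
python3 -c "
from w import *
st()"
```

```text
tcp viewer mm [-199.8    0.6   19.3] yaw err deg -0.01 toolz [-0. -0. -1.] F [ 1.  -0.1 -2. ] t 16.85 w 0.016457204008266668
```

Scaled: 0.005 m is 0.08, 0.003 m is 0.048.

Call:
{"method": "inch_along", "body": {
  "steps": [
    [[0.048,0,0.008],[0,0,0]],
    [[0.08,0,0],[0,0,0]],
    [[0.08,0,0],[0,0,0]],
    [[0.08,0,0],[0,0,0]],
    [[0.08,0,0],[0,0,0]],
    [[0.08,0,0],[0,0,0]],
    [[0.08,0,0],[0,0,0]],
    [[0,0,0],[0,0,0]]
  ]
}}

```text
clock: 17.85
tcp_pos: [0.4519, 0.0322, 0.0188]
tool_rot: [[0.993, 0.117, 0.001], [0.117, -0.993, 0.0], [0.001, 0.0, -1.0]]
contact_force: [0.1, 0.1, -2.0]
width: 0.0166
grasp_force: 88.1
```

```bash
python3 -c "
from w import *
st()"
```

```text
tcp viewer mm [-166.1    0.6   18.8] yaw err deg -0.01 toolz [ 0.001  0.    -1.   ] F [ 0.1  0.1 -2. ] t 17.85 w 0.016565939505266643
```

Scaled: 0.008 m is 0.128, 0.007 m is 0.112.

Call:
{"method": "inch_along", "body": {
  "steps": [
    [[0.064,0,0],[0,0,0]],
    [[0.112,0,0],[0,0,0]],
    [[0.128,0,0],[0,0,0]],
    [[0.128,0,0],[0,0,0]],
    [[0.128,0,0],[0,0,0]],
    [[0.128,0,0],[0,0,0]],
    [[0.128,0,0],[0,0,0]],
    [[0.128,0,0],[0,0,0]],
    [[0.096,0,0],[0,0,0]],
    [[0.048,0,0],[0,0,0]],
    [[0,0,0],[0,0,0]]
  ]
}}

```text
clock: 19.23
tcp_pos: [0.5191, 0.0401, 0.0188]
tool_rot: [[0.993, 0.117, 0.0], [0.117, -0.993, 0.0], [0.0, -0.0, -1.0]]
contact_force: [0.2, -0.2, -2.2]
width: 0.0165
grasp_force: 88.2
```

```bash
python3 -c "
from w import *
st()"
```

```text
tcp viewer mm [-98.5   0.6  18.8] yaw err deg -0.01 toolz [ 0.  0. -1.] F [ 0.2 -0.2 -2.2] t 19.225 w 0.016502243218569957
```

Scaled: 0.003 m is 0.048, 0.002 m is 0.032.

Call:
{"method": "inch_along", "body": {
  "steps": [
    [[0.048,0,0],[0,0,0]],
    [[0.048,0,0],[0,0,0]],
    [[0.048,0,0],[0,0,0]],
    [[0.048,0,0],[0,0,0]],
    [[0.032,0,0],[0,0,0]],
    [[0.032,0,0],[0,0,0]],
    [[0.032,0,0],[0,0,0]],
    [[0.032,0,0],[0,0,0]],
    [[0,0,0],[0,0,0]]
  ]
}}

```text
clock: 20.35
tcp_pos: [0.539, 0.0424, 0.0189]
tool_rot: [[0.993, 0.116, 0.0], [0.116, -0.993, 0.0], [0.0, 0.0, -1.0]]
contact_force: [0.1, -0.1, -2.7]
width: 0.0161
grasp_force: 88.2
```

```bash
python3 -c "
from w import *
st()"
```

```text
tcp viewer mm [-78.4   0.6  18.9] yaw err deg -0.01 toolz [ 0.  0. -1.] F [ 0.1 -0.1 -2.7] t 20.35 w 0.016050009615349296
```

Not yet on the stop; on in small steps.

Scaled: 0.0015 m is 0.024, 0.001 m is 0.016.

Call:
{"method": "inch_along", "body": {
  "steps": [
    [[0.024,0,0],[0,0,0]],
    [[0.024,0,0],[0,0,0]],
    [[0.016,0,0],[0,0,0]],
    [[0.016,0,0],[0,0,0]],
    [[0,0,0],[0,0,0]]
  ]
}}

```text
clock: 20.98
tcp_pos: [0.5429, 0.0429, 0.0187]
tool_rot: [[0.993, 0.116, -0.002], [0.116, -0.993, -0.0], [-0.002, -0.0, -1.0]]
contact_force: [-3.3, -0.4, 0.4]
width: 0.0162
grasp_force: 88.6
```

Call:
{"method": "inch_along", "body": {
  "steps": [
    [[0.016,0,0],[0,0,0]],
    [[0.016,0,0],[0,0,0]],
    [[0,0,0],[0,0,0]]
  ]
}}

```text
clock: 21.35
tcp_pos: [0.5429, 0.043, 0.0186]
tool_rot: [[0.993, 0.117, -0.005], [0.117, -0.993, -0.0], [-0.005, -0.0, -1.0]]
contact_force: [-9.9, -1.4, 7.2]
width: 0.0167
grasp_force: 89.5
```

```bash
python3 -c "
from w import *
st()"
```

```text
tcp viewer mm [-74.6   0.7  18.6] yaw err deg -0.01 toolz [-0.005 -0.    -1.   ] F [-9.9 -1.4  7.2] t 21.35 w 0.016700671430430112
```

Firm contact at the depth expected for the stop. Now relax, release and rise.

Scaled: -0.001 m is -0.016.

Call:
{"method": "inch_along", "body": {
  "steps": [
    [[-0.016,0,0],[0,0,0]],
    [[0,0,0],[0,0,0]]
  ]
}}

```text
clock: 21.6
tcp_pos: [0.5429, 0.043, 0.0186]
tool_rot: [[0.993, 0.116, -0.003], [0.116, -0.993, -0.0], [-0.003, -0.0, -1.0]]
contact_force: [-6.9, -0.4, 2.8]
width: 0.016
grasp_force: 88.8
```

Call:
{"method": "inch_along", "body": {
  "steps": [
    [[0,0,0],[0,0,0]],
    [[0,0,0],[0,0,0]],
    [[0,0,0],[0,0,0]],
    [[0,0,0],[0,0,0]]
  ],
  "finger_gap": 0.06
}}

```text
clock: 22.1
tcp_pos: [0.5451, 0.0431, 0.0189]
tool_rot: [[0.993, 0.117, 0.001], [0.117, -0.993, 0.0], [0.001, 0.0, -1.0]]
contact_force: [0.0, -0.5, -0.5]
width: 0.0601
grasp_force: 0.0
```

Call:
{"method": "inch_along", "body": {
  "steps": [
    [[0,0,-0.16],[0,0,0]],
    [[0,0,-0.48],[0,0,0]],
    [[0,0,-0.64],[0,0,0]],
    [[0,0,-0.64],[0,0,0]],
    [[0,0,-0.64],[0,0,0]],
    [[0,0,-0.32],[0,0,0]],
    [[0,0,0],[0,0,0]],
    [[0,0,0],[0,0,0]]
  ]
}}

```text
clock: 23.1
tcp_pos: [0.5441, 0.0431, 0.1982]
tool_rot: [[0.993, 0.117, -0.001], [0.117, -0.993, -0.0], [-0.001, -0.0, -1.0]]
contact_force: [0.3, 0.8, -0.5]
width: 0.0599
grasp_force: 0.0
```

Run:
```python
from w import *
st();ci,im=snap('wrist','w6')
```

```text
tcp viewer mm [-73.4   0.6 198.2] yaw err deg -0.01 toolz [-0.001 -0.    -1.   ] F [ 0.3  0.8 -0.5] t 23.1 w 0.05994396110104872
```

View pics/w6.png

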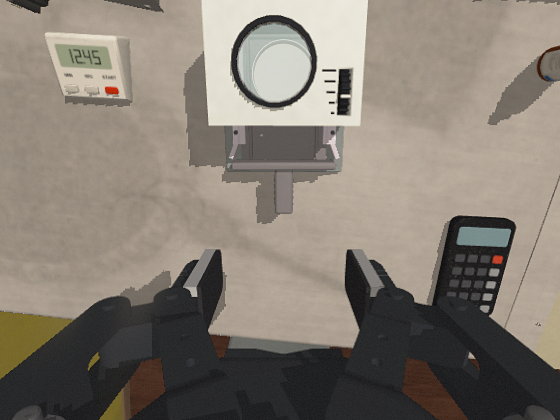

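Tray sits in the rails: fascia at row 165, lug end at (283,213), dish visible under the lens at (282,70). The dial slot spans rows 67–115 at column 344.

Run:
```python
from w import *
ci,im=load('w6')
for n,c,z in[('lugend',(283.5,212),.044),('fasL',(228,166),.034),('fasR',(340,168),.034),('hoodL',(208,125),.078),('hoodR',(360,125),.078),('slot near',(344.5,115),.078),('slot far',(344.5,67),.078),('crown',(344.5,92),.084)]:
    p=onz(ci,c,z);d=p[:2]-O;print(n,p.round(4),(1e3*np.array([d@u,d@v])).round(1))
```

```text
lugend [0.5224 0.0404 0.044 ] [-95.2   0.5]
fasL [0.5603 0.1003 0.034 ] [-50.5  55.5]
fasR [ 0.5713 -0.0104  0.034 ] [-52.5 -55.7]
hoodL [0.5997 0.1119 0.078 ] [-10.1  62.5]
hoodR [ 0.6143 -0.0121  0.078 ] [-10.1 -62.3]
slot near [0.6206 0.0019 0.078 ] [ -2.2 -49.2]
slot far [0.6564 0.008  0.078 ] [ 34.1 -47.3]
crown [0.6375 0.0059 0.084 ] [ 15.1 -47.2]
```

Call:
{"method": "inch_along", "body": {
  "steps": [
    [[0.16,0.096,0],[0,0,0]],
    [[0.32,0.192,0.16],[0,0,0]],
    [[0.32,0.192,0.32],[0,0,0]],
    [[0.32,0.192,0.32],[0,0,0]],
    [[0.16,0.104,0.32],[0,0,0]],
    [[0,0,0.32],[0,0,0]],
    [[0,0,0.16],[0,0,0]],
    [[0,0,0],[0,0,0]],
    [[0,0,0],[0,0,0]]
  ],
  "finger_gap": 0,
  "force": 20
}}

```text
clock: 24.28
tcp_pos: [0.6301, 0.0045, 0.0995]
tool_rot: [[0.993, 0.117, 0.001], [0.117, -0.993, 0.0], [0.001, 0.0, -1.0]]
contact_force: [-0.3, 0.4, -0.3]
width: 0.0002
grasp_force: 0.0
```

```bash
python3 -c "
from w import *
st()"
```

```text
tcp viewer mm [  7.6 -47.7  99.5] yaw err deg 0.02 toolz [ 0.001  0.    -1.   ] F [-0.3  0.4 -0.3] t 24.275 w 0.00020990756465226929
```

Scaled: 0.006 m is 0.096, 0.002 m is 0.032.

Call:
{"method": "inch_along", "body": {
  "steps": [
    [[0,0,0.096],[0,0,0]],
    [[0,0,0.096],[0,0,0]],
    [[0,0,0.032],[0,0,0]],
    [[0,0,0],[0,0,0]],
    [[0,0,0],[0,0,0]]
  ]
}}

```text
clock: 24.9
tcp_pos: [0.6299, 0.0043, 0.0849]
tool_rot: [[0.993, 0.117, 0.0], [0.117, -0.993, 0.0], [0.0, 0.0, -1.0]]
contact_force: [-0.3, -0.1, -0.2]
width: -0.0001
grasp_force: 0.0
```

Call:
{"method": "inch_along", "body": {
  "steps": [
    [[0,0,0.016],[0,0,0]],
    [[0,0,0],[0,0,0]]
  ]
}}

```text
clock: 25.15
tcp_pos: [0.6298, 0.0042, 0.0838]
tool_rot: [[0.993, 0.117, 0.0], [0.117, -0.993, -0.0], [0.0, 0.0, -1.0]]
contact_force: [-0.5, 1.3, -0.3]
width: -0.0001
grasp_force: 0.0
```

Call:
{"method": "inch_along", "body": {
  "steps": [
    [[0,0,0.016],[0,0,0]],
    [[0,0,0],[0,0,0]]
  ]
}}

```text
clock: 25.4
tcp_pos: [0.63, 0.0042, 0.0834]
tool_rot: [[0.993, 0.117, 0.0], [0.117, -0.993, -0.0], [0.0, 0.0, -1.0]]
contact_force: [-1.6, -0.0, 4.3]
width: -0.0003
grasp_force: 2.4
```

Scaled: 0.003 m is 0.048, 0.002 m is 0.032.

Call:
{"method": "inch_along", "body": {
  "steps": [
    [[0.032,0,0],[0,0,0]],
    [[0.048,0,0],[0,0,0]],
    [[0.048,0,0],[0,0,0]],
    [[0.048,0,0],[0,0,0]],
    [[0.048,0,0],[0,0,0]],
    [[0.048,0,0],[0,0,0]]
  ]
}}

```text
clock: 26.15
tcp_pos: [0.6474, 0.0062, 0.0836]
tool_rot: [[0.993, 0.117, 0.001], [0.117, -0.993, -0.0], [0.001, 0.0, -1.0]]
contact_force: [-0.0, 0.6, 5.6]
width: -0.0
grasp_force: 2.7
```

```bash
python3 -c "
from w import *
st()"
```

```text
tcp viewer mm [ 24.9 -48.   83.6] yaw err deg -0.01 toolz [ 0.001 -0.    -1.   ] F [-0.   0.6  5.6] t 26.15 w -2.524494411776798e-05
```

Call:
{"method": "inch_along", "body": {
  "steps": [
    [[0,0,-0.192],[0,0,0]],
    [[-0.128,0,0],[0,0,0]],
    [[-0.128,0,0],[0,0,0]],
    [[-0.016,0,0.096],[0,0,0]],
    [[0,0,0.064],[0,0,0]],
    [[0,0,0.032],[0,0,0]],
    [[0,0,0],[0,0,0]]
  ]
}}

```text
clock: 27.02
tcp_pos: [0.6302, 0.0043, 0.0833]
tool_rot: [[0.993, 0.117, 0.0], [0.117, -0.993, 0.0], [0.0, 0.0, -1.0]]
contact_force: [-2.5, 0.1, 6.5]
width: -0.0001
grasp_force: 3.1
```

```bash
python3 -c "
from w import *
st()"
```

```text
tcp viewer mm [  7.7 -47.9  83.3] yaw err deg -0.01 toolz [ 0.  0. -1.] F [-2.5  0.1  6.5] t 27.025 w -8.995873605840706e-05
```

Units first: shifts go in shares of 62.5 mm and turns go in shares of 2 rad. So 0.003 m is 0.048, 0.002 m is 0.032.

Call:
{"method": "inch_along", "body": {
  "steps": [
    [[0.032,0,0],[0,0,0]],
    [[0.048,0,0],[0,0,0]],
    [[0.048,0,0],[0,0,0]],
    [[0.048,0,0],[0,0,0]],
    [[0.048,0,0],[0,0,0]],
    [[0.048,0,0],[0,0,0]]
  ]
}}

```text
clock: 27.78
tcp_pos: [0.6477, 0.0063, 0.0836]
tool_rot: [[0.993, 0.117, 0.002], [0.117, -0.993, 0.0], [0.002, 0.0, -1.0]]
contact_force: [-0.2, -0.1, 6.0]
width: -0.0001
grasp_force: 2.9
```

Call:
{"method": "inch_along", "body": {
  "steps": [
    [[0,0,-0.192],[0,0,0]],
    [[-0.128,0,0],[0,0,0]],
    [[-0.128,0,0],[0,0,0]],
    [[-0.016,0,0.096],[0,0,0]],
    [[0,0,0.064],[0,0,0]],
    [[0,0,0.032],[0,0,0]],
    [[0,0,0],[0,0,0]]
  ]
}}

```text
clock: 28.65
tcp_pos: [0.6302, 0.0043, 0.0833]
tool_rot: [[0.993, 0.117, 0.0], [0.117, -0.993, 0.0], [0.0, 0.0, -1.0]]
contact_force: [-2.3, 0.1, 5.9]
width: 0.0001
grasp_force: 3.0
```

Call:
{"method": "inch_along", "body": {
  "steps": [
    [[0.032,0,0],[0,0,0]],
    [[0.048,0,0],[0,0,0]],
    [[0.048,0,0],[0,0,0]],
    [[0.048,0,0],[0,0,0]],
    [[0.048,0,0],[0,0,0]],
    [[0.048,0,0],[0,0,0]]
  ]
}}

```text
clock: 29.4
tcp_pos: [0.6457, 0.0061, 0.0833]
tool_rot: [[0.993, 0.117, -0.003], [0.117, -0.993, -0.0], [-0.003, -0.0, -1.0]]
contact_force: [-3.8, -0.4, 6.3]
width: 0.0001
grasp_force: 3.0
```

```bash
python3 -c "
from w import *
st()"
```

```text
tcp viewer mm [ 23.2 -47.9  83.3] yaw err deg -0.0 toolz [-0.003 -0.    -1.   ] F [-3.8 -0.4  6.3] t 29.4 w 0.0001257983470601421
```

The drag at the end of the third stroke suggests the dial is on its stop. One more stroke to confirm, then lift off backwards and look.

Scaled: -0.012 m is -0.192, -0.008 m is -0.128.

Call:
{"method": "inch_along", "body": {
  "steps": [
    [[0,0,-0.192],[0,0,0]],
    [[-0.128,0,0],[0,0,0]],
    [[-0.128,0,0],[0,0,0]],
    [[-0.016,0,0.096],[0,0,0]],
    [[0,0,0.064],[0,0,0]],
    [[0,0,0.032],[0,0,0]],
    [[0,0,0],[0,0,0]]
  ]
}}

```text
clock: 30.28
tcp_pos: [0.6297, 0.0042, 0.0833]
tool_rot: [[0.993, 0.117, -0.001], [0.117, -0.993, -0.0], [-0.001, -0.0, -1.0]]
contact_force: [-4.2, -0.1, 8.8]
width: 0.0002
grasp_force: 4.5
```

Call:
{"method": "inch_along", "body": {
  "steps": [
    [[0.032,0,0],[0,0,0]],
    [[0.048,0,0],[0,0,0]],
    [[0.048,0,0],[0,0,0]],
    [[0.048,0,0],[0,0,0]]
  ]
}}

```text
clock: 30.78
tcp_pos: [0.6386, 0.0053, 0.0834]
tool_rot: [[0.993, 0.117, -0.005], [0.117, -0.993, -0.0], [-0.005, -0.0, -1.0]]
contact_force: [-8.9, -0.7, 12.7]
width: 0.0001
grasp_force: 6.3
```

Call:
{"method": "inch_along", "body": {
  "steps": [
    [[0,0,-0.16],[0,0,0]],
    [[0,0,-0.48],[0,0,0]],
    [[-0.32,-0.16,-0.64],[0,0,0]],
    [[-0.48,-0.16,-0.64],[0,0,0]],
    [[-0.48,-0.16,0],[0,0,0]],
    [[-0.16,0,0],[0,0,0]],
    [[0,0,0],[0,0,0]],
    [[0,0,0],[0,0,0]]
  ]
}}

```text
clock: 31.78
tcp_pos: [0.5489, 0.0246, 0.2025]
tool_rot: [[0.993, 0.116, 0.0], [0.116, -0.993, -0.0], [0.0, 0.0, -1.0]]
contact_force: [-0.1, 0.4, 0.1]
width: 0.0
grasp_force: 0.0
```

Run:
```python
from w import *
st();ci,im=snap('wrist','w7')
cv2.imwrite('pics/c7.png',cv2.resize(im[0:240,190:390],None,fx=2.5,fy=2.5,interpolation=2))
```

```text
tcp viewer mm [-70.7 -18.2 202.5] yaw err deg -0.02 toolz [ 0. -0. -1.] F [-0.1  0.4  0.1] t 31.775 w 2.1726828509259413e-05
```

View pics/c7.png

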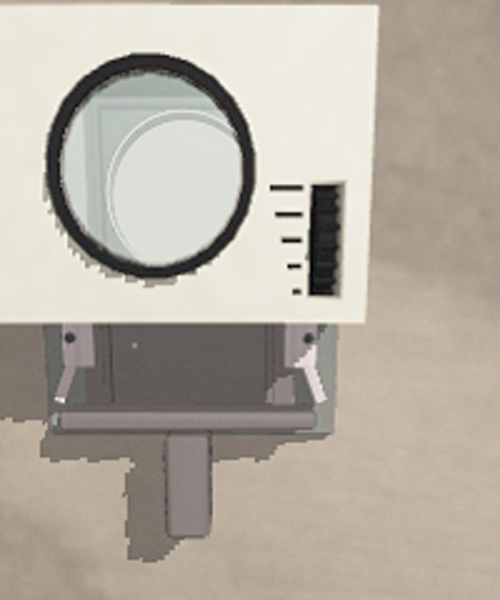

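The fourth stroke met firm resistance (8.9 N drag) and the white rib has rolled out of sight past the crown. In this view the tray and dish sit unchanged in the rails, so I'm handing in.

```bash
python3 -c "
from rig import ctrl, camrig
print(ctrl.hand_in())"
```

```text
the job is handed in; nothing more can be done
None
```

The tray is turned round and pushed home against the stop with its dish in the pocket, and the light dial is rolled to its upper stop; I handed the job in at about 32 s, and no verdict came back.

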